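Set the return-spring preload of a microscope focus slide with its stop collar

TASK

On the focus slide, loosen the wing screw of the stop collar before you move the collar, then slide the collar along its rod so that its nose goes into the spring barrel and meets the spring hidden in there, until the spring pushes back with about 8 newtons (never more than 16). Tighten the wing screw again so that the collar keeps that push on the spring by itself, and let go. Leave the other things on the bench where they are.

Things in the scene. Friction and masses are not known exactly. Their poses are not given: they have to be found in the camera images.
- rig: The focus slide: grey base plate 75 x 300 x 16 mm fixed to the bench, with a level steel rod, 14 mm thick, finely notched every 3 mm, along its local y, rod axis 88 mm above the bench. Origin: centre of the base's underside. Local +y points along the rod from the plain end post (local y -128 mm, top 110 mm above the bench) to the spring barrel. Its yaw varies.
- barrel_mouth (a point): Centre of the barrel's open end, on the rod axis, at local y +48 mm of the slide. Inside the barrel, out of sight, is a sprung disc: its free place lies 7 to 41 mm inside the mouth, different each time, to be found only by feel. It gives 1.3 N per mm from first touch (8 N at 6 mm), up to 26 mm.
- barrel: The spring barrel with the sprung disc in it: plain aluminium tube 44 mm across (top 110 mm above the bench), bore 28 mm, 84 mm long. Origin at the centre of its mouth, local +y into the barrel.
- collar: The stop collar: dark knurled steel ring 38 mm across, 18 mm long, on the rod (top 107 mm above the bench), with a bright nose tube 23 mm across reaching towards the barrel, its tip 73 mm from the origin. Origin: ring centre, on the rod axis. It only slides along the rod (local y). With the screw loose it drags with about 1.5 N; with it tight it stands firm.
- wing (a point): Centre of the wing of the screw on top of the collar, 138 mm above the bench, right above the collar's origin. The wing is an upright steel plate 34 long (local x), 10 thick (local y), 28 mm high (124 to 152 mm above the bench). Held across its thickness from above it can be turned and, without letting go, pushed along the rod with the collar.
- screw (a joint): Turn of the wing screw about its vertical axis, rad: 0 tight (hard stop), growing counter-clockwise from above as it loosens, stop at 1.5. Starts at 0 to 0.08; friction 0.05 N m. Below 0.45 its point seats in a notch of the rod (the collar gives up to 1.5 mm; on a crest it sticks: shift the collar 1.2 mm). At 1.2 the wing is square across the rod. Loosened: over 0.8; tight: under 0.3.
- slide_box: White plastic tray 85 x 110 x 26 mm with glass slides, loose on the bench: not to be moved. Origin under its centre.
- vial: Small amber jar, 28 mm across, 55 mm high, loose: not to be moved. Origin under its centre.
- mouse: Black computer mouse 100 x 58 x 31 mm, loose: not to be moved. Origin under its centre.
- marker: Black marker pen 115 mm long, 11 mm thick, loose: not to be moved. Origin under its centre.

How it is judged:
On the way, in this order (a step that is already met when the one before it is completed fails the run):
1. the wing screw is loosened while the collar is still where it was (within 8 mm) (value of joint screw above 0.8 rad and distance of collar from where it was at the start of the episode below 0.008 m), for 0.1 s.
2. with the screw loose, the collar's nose presses on the hidden spring with 4 to 13 N (value of joint screw above 0.64 rad and contact force between collar and barrel between 4 and 13 N), for 0.2 s.
At the end, for the whole second after the job is handed in: The wing screw is tight again (within 0.3 rad of its stop) and the collar, at rest and released, holds the hidden spring by itself with 4.5 to 12 N (value of joint screw below 0.3 rad and contact force between collar and barrel between 4.5 and 12 N and linear speed of collar below 0.005 m/s); the robot touches nothing.
It fails at once if the collar is pushed on the spring with more than 16 N (contact force between collar and barrel above 16 N).
It fails at once if a bystander (slide tray, jar, mouse, marker) is moved by more than 15 mm (distance of any of slide_box, vial, mouse, marker from where it was at the start of the episode above 0.015 m).
It also fails if it takes over 54 s, if anything falls off the work surface, if the arm or the gripper's body presses on something with over 40 N, if the wrist force passes 120 N, or if a joint passes its speed limit or range.

ROBOT

A 6-joint arm with a two-finger parallel gripper is mounted at the origin on the work surface. World frame = base frame: x ahead of the robot, y to its left, z up, the work surface at z = 0. Lengths are in m, angles in rad, forces in N, time in s.
With the tool pointing down it reaches from about 0.35 to 0.775 m from the base axis. Payload 7.3 kg.
Tool frame: the origin (TCP) lies at the very end of the fingers, on their centre line; the grasp point (between the pads) lies 19 mm behind it; z points along the fingers, y is the line along which they close (so a half turn about z gives the same grasp; the last joint's range is limited). The gripper opens to 92 mm and grips with 3 to 60 N. Pads are 19 mm wide; open, the fingers measure 130 mm over their backs; the gripper's body (75 mm by 190 mm) begins 47 mm behind the grasp point.
Start: joints at [-1.45, 0.342, 1.524, -0, 1.275, -0.146], TCP at [0.138, -0.506, 0.187] pointing down, gripper open.
Joint ranges: [-2.53, 2.53], [-0.77, 2.02], [0.04, 2.7], [-1, 4.14], [0.28, 2.66], [-3.11, 3.11]. Speed limits (rad/s): [2.57, 2.57, 3.14, 3.14, 3.14, 3.14].

INTERFACE

Orientations are given as [roll, pitch, yaw] about the fixed x, y, z axes, in that order (R = Rz(yaw) Ry(pitch) Rx(roll)).
In Python, from cell import observe, read_camera, get_calibration, hand_in, search_frame gives the robot as it stands.
- The arm moves only by the tool step_arm, never from a script. Its argument "commands" is a list of rows, each an object with "translation": the shift along the tool's x, y, z in mm, a list of three; "roll": the turn about the tool's z in rad. In form: [{"translation": [x, y, z], "roll": roll}, ...]. A call has 1 to 20 rows; each row shifts and turns the commanded pose from where the row before left it, along the tool's axes as they then stand; what a row does not reach is not made up. A row lasts 1/12 s, in which the tool goes at most 41.7 mm and 7.16 degrees, less where a joint would pass 70% of its speed; a pose out of reach is approached as far as the arm can. A call is refused whole if a number of a shift passes 41.7 or a number of a turn 0.125, either way. A call with a gripper value outside its range is refused whole. "fingers" is the opening, from 0 (shut) to 1 (fully open), set as the call begins (left out, the last holds). The fingers move at their own pace and stop on an object; "grip_force" is the grip in N (left out, the last holds). Time passes only in rows, so rows that do not move let the fingers close. It gives the time, the measured TCP pose, the force, the opening and the grip force at its end, in the units of the state.
- observe(): the state, without advancing time (a new reading comes with each control period).
- read_camera(name): name is "scene" or "side" or "wrist"; returns the picture (420x560x3 uint8, red, green, blue); there is no depth.
- get_calibration(name): a dict with "camera_matrix" (3x3 intrinsics, pixels), "world_from_camera" (4x4, takes a point from camera to world coordinates). Camera axes: x right, y up, looking along -z (the intrinsics and any distortion apply to the point x, -y, -z); pixel columns grow to the right and rows downward; lengths in m; the calibration is good to about 2 mm. A picture is of the moment at which its call begins: read the wrist's pose just before it. get_calibration takes no time and is no camera call; for the wrist camera it gives the pose at the moment of the call.
- hand_in(): hands the job in; it is judged then, once.
Trained networks look in the newest picture that a camera, given by its name, has taken for a name from the list of things; names that differ only in an ending like _2 or _b are one class to them, and where a whole thing is asked for, a point or a joint stands for the part that bears it (a point fixed in the world has none). Each returns a list of dicts, best first, with "confidence" (0 to 1); they miss things now and then, are a little off and sometimes report something else, mostly with a low value. They report only what shows in the picture. A call takes as long as a camera call.
- search_frame(camera, name): "at" ([x, y, z] in m, in world coordinates, good to about 4 mm: the middle of the surface that is visible of it).
The state is a dict: "time": time; "qpos": joint angles; "qvel": joint speeds; "joint_efforts": joint torques, N m; "tool_pos": TCP position; "tool_rot": TCP orientation; "contact_force": force on the tool from outside, world axes, zero at the start; "torque": the same for the moment, N m; "opening": finger opening in m; "grip_force": force on a finger pad.
Only numpy, scipy, OpenCV 4.12 (cv2) and the standard library are available. Lean on these libraries where they do the work, as an engineer would, in place of code of your own. Each camera call takes 0.05 s, during which the arm holds its last target. There are 200 camera calls.

## Working session

There is one attempt and no reset: what is moved stays moved. The work goes in short steps, Python scripts to look and compute and a tool call to move; the robot and the scene stay as the last step left them, time stands still between calls to the robot, and variables do not carry over. Pictures are saved under pics/ and viewed, at most 10 in all, crops included, and the job is handed in when it is done.

Besides the shell and the picture viewer there is one more tool, called as name(argument=value, ...), one argument or row to a line, values as JSON. step_arm: Moves the arm, as the interface text tells. Its arguments: {"type":"object","properties":{"commands":{"type":"array"},"fingers":{"type":"number"},"grip_force":{"type":"number"}},"required":["commands"]}

```bash
mkdir -p pics; cat > h.py <<'E'
import numpy as np, cv2
from cell import observe, read_camera, get_calibration, hand_in, search_frame
def save(n,f): 
    im=read_camera(n); cv2.imwrite('pics/'+f,cv2.cvtColor(im,cv2.COLOR_RGB2BGR)); return im
def proj(n,p,cal=None):
    c=cal or get_calibration(n); K=np.array(c["camera_matrix"]); T=np.linalg.inv(np.array(c["world_from_camera"]))
    q=T[:3,:3]@np.array(p)+T[:3,3]; q=K@np.array([q[0],-q[1],-q[2]]); return q[:2]/q[2]
def ray(n,uv,cal=None):
    c=cal or get_calibration(n); K=np.array(c["camera_matrix"]); T=np.array(c["world_from_camera"])
    d=np.linalg.inv(K)@[uv[0],uv[1],1]; d=T[:3,:3]@[d[0],-d[1],-d[2]]; return T[:3,3],d/np.linalg.norm(d)
def tri(r):
    A=sum(np.eye(3)-np.outer(d,d) for o,d in r); b=sum((np.eye(3)-np.outer(d,d))@o for o,d in r); return np.linalg.solve(A,b)
E
python3 - <<'E'
from h import *
s=observe(); print({k:np.round(v,3) for k,v in s.items()})
for c in ("scene","side"):
    save(c,c+'1.png')
    for n in ("wing","collar","barrel","barrel_mouth","rig","vial","slide_box"):
        print(c,n,[(np.round(d["at"],3),round(d["confidence"],2),proj(c,d["at"]).round()) for d in search_frame(c,n)[:2]])
a=cv2.imread('pics/scene1.png');b=cv2.imread('pics/side1.png')
E
```

```text
{'time': np.float64(0.0), 'qpos': array([-1.45 ,  0.343,  1.525, -0.   ,  1.275, -0.146]), 'qvel': array([ 0.001, -0.001, -0.   , -0.   ,  0.002, -0.001]), 'joint_efforts': array([  0.   , -43.124, -24.422,   0.072,   0.056,  -0.   ]), 'tool_pos': array([ 0.138, -0.506,  0.186]), 'tool_rot': array([-3.14 , -0.   ,  0.267]), 'contact_force': array([ 0.779, -0.085,  0.309]), 'torque': array([-0.022,  0.04 , -0.012]), 'grip_force': np.float64(0.0), 'opening': np.float64(0.091)}
scene wing [(array([ 0.621, -0.026,  0.135]), 0.74, array([210., 160.]))]
scene collar [(array([ 0.617, -0.022,  0.093]), 0.8, array([214., 174.]))]
scene barrel [(array([0.583, 0.115, 0.103]), 0.82, array([260., 194.]))]
scene barrel_mouth [(array([0.586, 0.118, 0.101]), 0.59, array([260., 196.])), (array([0.715, 0.1  , 0.016]), 0.16, array([213., 243.]))]
scene rig [(array([0.607, 0.031, 0.024]), 0.6, array([232., 203.]))]
scene vial [(array([ 0.754, -0.038,  0.035]), 0.62, array([166., 213.]))]
scene slide_box [(array([0.713, 0.098, 0.015]), 0.57, array([213., 243.]))]
side wing [(array([ 0.61 , -0.033,  0.14 ]), 0.67, array([318., 266.]))]
side collar [(array([ 0.611, -0.035,  0.102]), 0.9, array([317., 281.]))]
side barrel []
side barrel_mouth [(array([0.57 , 0.089, 0.103]), 0.89, array([282., 237.]))]
side rig [(array([ 0.6  , -0.017,  0.021]), 0.6, array([306., 301.]))]
side vial [(array([ 0.747, -0.056,  0.044]), 0.94, array([386., 298.])), (array([0.424, 0.414, 0.025]), 0.36, array([206., 183.]))]
side slide_box [(array([0.714, 0.099, 0.014]), 0.79, array([342., 253.]))]
```

View pics/scene1.png

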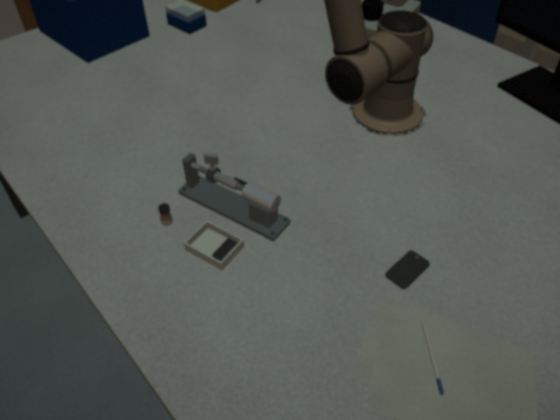

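View pics/side1.png

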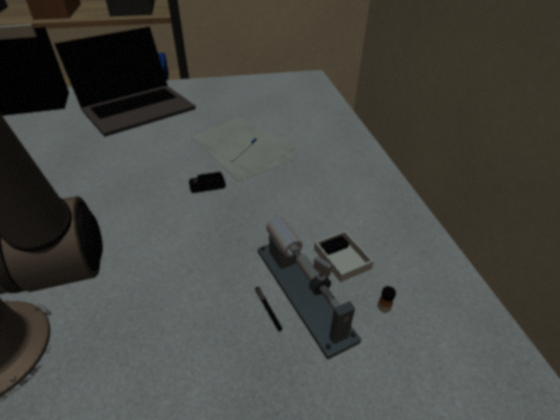

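The slide has its plain post at about y −0.1 and its barrel towards +y (scene 260,194; side 282,237), with a yaw of about 0.2. The wing is near (0.615, −0.03, 0.137), at scene (210,160) and side (318,266). I'll move above it for a closer look.

step_arm(
  commands=[
    {"translation": [28, -16, -4], "roll": 0},
    {"translation": [28, -16, -4], "roll": 0},
    {"translation": [28, -16, -4], "roll": 0},
    {"translation": [28, -16, -4], "roll": 0},
    {"translation": [28, -16, -4], "roll": 0},
    {"translation": [28, -16, -4], "roll": 0},
    {"translation": [28, -16, -4], "roll": 0},
    {"translation": [28, -16, -4], "roll": 0},
    {"translation": [28, -16, -4], "roll": 0},
    {"translation": [28, -16, -4], "roll": 0},
    {"translation": [28, -16, -4], "roll": 0},
    {"translation": [28, -16, -4], "roll": 0},
    {"translation": [28, -16, -4], "roll": 0},
    {"translation": [28, -16, -4], "roll": 0},
    {"translation": [28, -16, -4], "roll": 0},
    {"translation": [28, -16, -4], "roll": 0},
    {"translation": [28, -16, -4], "roll": 0},
    {"translation": [28, -16, -4], "roll": 0},
    {"translation": [28, -16, -4], "roll": 0},
    {"translation": [0, 0, 0], "roll": 0},
  ],
  fingers=0.6,
)

```text
time: 2.47
tool_pos: [0.5745, -0.0689, 0.2629]
tool_rot: [-3.141, -0.003, 0.271]
contact_force: [-1.2, 0.1, -0.7]
opening: 0.0551
grip_force: 0.0
```

```bash
cat > look.py <<'E'
from h import *
import sys,json
f=sys.argv[1]; s=observe(); cal=get_calibration("wrist"); save("wrist",f+'.png')
json.dump({k:np.array(v).tolist() for k,v in cal.items()},open(f'pics/{f}.json','w'))
print(np.round(s["tool_pos"],4),np.round(s["tool_rot"],3),s["qpos"].round(2),s["time"],cal["camera_matrix"][0][0]); print(np.round(cal["world_from_camera"],3))
for n in ("wing","collar","barrel","barrel_mouth","rig"):
    print(n,[(np.round(d["at"],4),round(d["confidence"],2),proj("wrist",d["at"],cal).round()) for d in search_frame("wrist",n)[:2]])
E
python3 look.py w1
```

```text
[ 0.5745 -0.0689  0.2629] [-3.141e+00 -3.000e-03  2.710e-01] [-0.25  0.4   1.23  0.    1.51  1.05] 2.4667 296.3834070602267
[[ 0.268  0.935  0.234  0.638]
 [-0.964  0.26   0.065 -0.052]
 [-0.    -0.242  0.97   0.461]
 [ 0.     0.     0.     1.   ]]
wing [(array([ 0.6194, -0.0312,  0.15  ]), 0.76, array([256., 146.]))]
collar [(array([ 0.6064, -0.0116,  0.0998]), 0.57, array([241., 150.])), (array([ 0.6181, -0.0302,  0.1521]), 0.54, array([255., 147.]))]
barrel [(array([0.574 , 0.1034, 0.1096]), 0.89, array([138., 151.]))]
barrel_mouth [(array([0.5822, 0.1014, 0.1048]), 0.83, array([142., 144.]))]
rig [(array([0.6061, 0.0243, 0.0216]), 0.64, array([224., 140.]))]
```

View pics/w1.png

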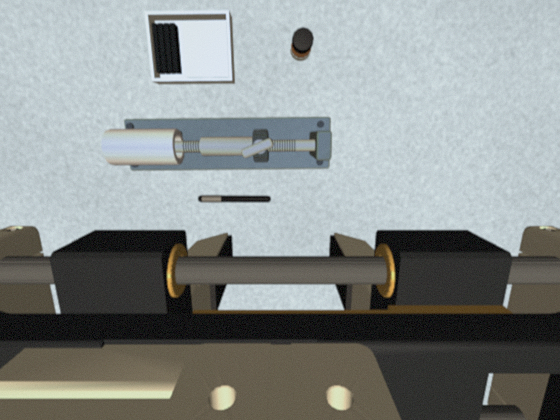

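The wrist view shows the wing at (256,146), tilted about 24° from the rod. The rod is level in the picture, with the barrel on the left at (140,148) and the post at (323,145). So the rig's yaw is about 0.27 and the wing's length points at about −0.9. I'll turn the tool along the wing and look again from nearby.

step_arm(
  commands=[
    {"translation": [0, 0, 0], "roll": 0.117},
    {"translation": [0, 0, 0], "roll": 0.117},
    {"translation": [0, 0, 0], "roll": 0.117},
    {"translation": [0, 0, 0], "roll": 0.117},
    {"translation": [0, 0, 0], "roll": 0.117},
    {"translation": [0, 0, 0], "roll": 0.117},
    {"translation": [0, 0, 0], "roll": 0.117},
    {"translation": [0, 0, 0], "roll": 0.117},
    {"translation": [0, 0, 0], "roll": 0.117},
    {"translation": [0, 0, 0], "roll": 0.117},
    {"translation": [-15, -20, 10], "roll": 0},
    {"translation": [-15, -20, 10], "roll": 0},
    {"translation": [-15, -20, 10], "roll": 0},
    {"translation": [0, 0, 0], "roll": 0},
    {"translation": [0, 0, 0], "roll": 0},
  ],
)

```text
time: 4.02
tool_pos: [0.5901, -0.0005, 0.2324]
tool_rot: [3.14, 0.001, -0.902]
contact_force: [0.6, 0.4, 0.8]
opening: 0.055
grip_force: 0.0
```

```bash
python3 look.py w2; python3 - <<'E'
import cv2; a=cv2.imread('pics/w2.png'); cv2.imwrite('pics/w2b.png',cv2.resize(a[0:260,100:500],None,fx=2,fy=2,interpolation=2))
E
```

```text
[ 5.901e-01 -5.000e-04  2.324e-01] [ 3.14e+00  1.00e-03 -9.02e-01] [-0.13  0.44  1.25 -0.    1.45  2.34] 4.0167 296.3834070602267
[[-0.785  0.6    0.153  0.632]
 [-0.62  -0.761 -0.191 -0.052]
 [ 0.002 -0.245  0.97   0.43 ]
 [ 0.     0.     0.     1.   ]]
wing [(array([ 0.6214, -0.0289,  0.1492]), 0.71, array([274., 159.]))]
collar [(array([ 0.6071, -0.0133,  0.0998]), 0.96, array([276., 174.]))]
barrel [(array([0.5764, 0.0773, 0.1092]), 0.69, array([249., 253.]))]
barrel_mouth [(array([0.5765, 0.0751, 0.1054]), 0.89, array([250., 250.]))]
rig [(array([ 0.6161, -0.0164,  0.0144]), 0.65, array([273., 160.])), (array([ 0.6185, -0.0314,  0.1544]), 0.35, array([278., 160.]))]
```

View pics/w2b.png

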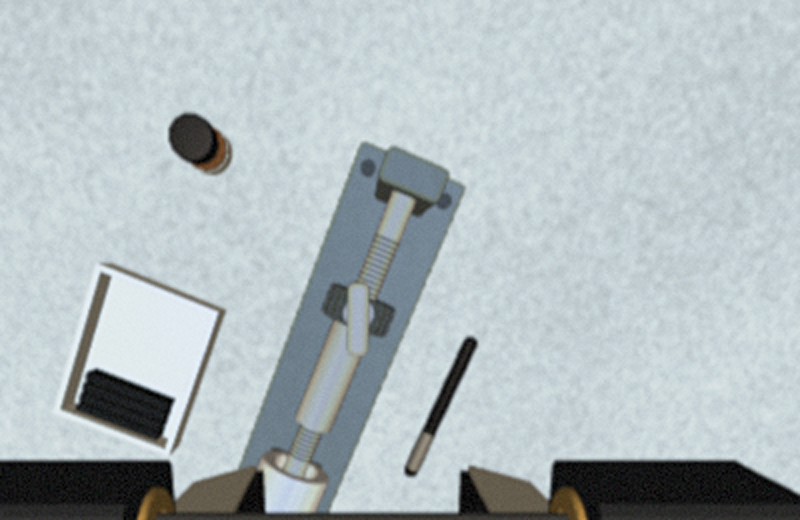

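The wing stands upright in the crop, x≈358 and rows 285–355, so its centre is at full-picture (279,160). The tool yaw matches the wing's length. Next I triangulate.

```bash
python3 - <<'E'
from h import *
import json
c1=json.load(open('pics/w1.json'));c2=json.load(open('pics/w2.json'))
r=[ray("wrist",(257,147.5),c1),ray("wrist",(279,159.5),c2)]
print("tri",tri(r))
for o,d in r: print("at z.150",o+d*(.150-o[2])/d[2])
# yaw from base left edge in w2 : crop (362,145)-(243,460), z=.016
f=lambda u,v,z:(lambda o,d:o+d*(z-o[2])/d[2])(*ray("wrist",(100+u/2,v/2),c2))
a,b=f(362,145,.016),f(243,460,.016); e=b-a; print("yaw",np.arctan2(-e[0],e[1]))
a,b=f(465,187,.016),f(330,510,.016); e=b-a; print("yaw",np.arctan2(-e[0],e[1]))
a,b=f(358,286,.152),f(358,354,.152); print("wing",a,b,np.arctan2(*(a-b)[1::-1]), np.linalg.norm(a-b))
t=f(313,429,.088+.0); print("nose tip approx",t, "mouth net")
E
```

```text
tri [ 0.6169956  -0.03161453  0.14260103]
at z.150 [ 0.617616   -0.03230447  0.15      ]
at z.150 [ 0.61724174 -0.03191659  0.15      ]
yaw 0.28100574131673933
yaw 0.28633974040783705
wing [ 0.62663251 -0.04385411  0.152     ] [ 0.60721697 -0.01919593  0.152     ] -0.9037933651265732 0.03138454371311715
nose tip approx [0.59479162 0.04051565 0.088     ] mouth net
```

step_arm(
  commands=[
    {"translation": [20.5, -1, 10], "roll": 0},
    {"translation": [20.5, -1, 15], "roll": 0},
    {"translation": [0, 0, 25], "roll": 0},
    {"translation": [0, 0, 25], "roll": 0},
    {"translation": [0, 0, 20], "roll": 0},
    {"translation": [0, 0, 10], "roll": 0},
    {"translation": [0, 0, 4], "roll": 0},
    {"translation": [0, 0, 0], "roll": 0},
    {"translation": [0, 0, 0], "roll": 0},
  ],
  fingers=0.4,
)

```text
time: 5.07
tool_pos: [0.6184, -0.0317, 0.1251]
tool_rot: [-3.14, -0.002, -0.903]
contact_force: [-0.2, -0.5, 0.0]
opening: 0.0368
grip_force: 0.0
```

```bash
python3 - <<'E'
from h import *
save("wrist","w3.png"); print(observe()["tool_pos"],observe()["tool_rot"])
E
```

```text
[ 0.61862158 -0.03162322  0.12543531] [-3.13983076e+00 -2.18599799e-03 -9.03190662e-01]
```

View pics/w3.png

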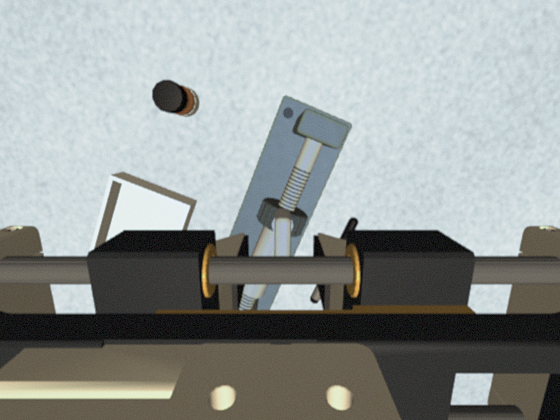

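The wing sits between the fingers at (282,240), so I close on it.

step_arm(
  commands=[
    {"translation": [0, 0, 0], "roll": 0},
    {"translation": [0, 0, 0], "roll": 0},
    {"translation": [0, 0, 0], "roll": 0},
    {"translation": [0, 0, 0], "roll": 0},
    {"translation": [0, 0, 0], "roll": 0},
    {"translation": [0, 0, 0], "roll": 0},
    {"translation": [0, 0, 0], "roll": 0},
    {"translation": [0, 0, 0], "roll": 0},
  ],
  fingers=0,
  grip_force=25,
)

```text
time: 5.78
tool_pos: [0.6177, -0.0314, 0.1238]
tool_rot: [3.142, -0.0, -0.903]
contact_force: [-0.5, -0.1, -0.1]
opening: 0.0004
grip_force: 0.0
```

```bash
python3 - <<'E'
from h import *
s=observe(); print({k:np.round(v,4) for k,v in s.items()})
cal=get_calibration("wrist"); save("wrist","w4.png")
for p in [(0.617,-.0317,.152),(0.6267,-.0438,.152),(0.6073,-.0192,.152),s["tool_pos"]]: print(proj("wrist",p,cal).round())
for n in ("wing","collar"):
    print(n,[(np.round(d["at"],4),round(d["confidence"],2),proj("wrist",d["at"],cal).round()) for d in search_frame("wrist",n)[:2]])
a=cv2.imread('pics/w4.png'); cv2.imwrite('pics/w4b.png',cv2.resize(a[60:320,130:430],None,fx=2.3,fy=2.3,interpolation=2))
E
```

```text
{'time': np.float64(5.7833), 'qpos': array([-1.7460e-01,  5.6410e-01,  1.3423e+00, -1.0000e-04,  1.2352e+00,
        2.2994e+00]), 'qvel': array([-0.001 , -0.0015,  0.0007, -0.0019, -0.0017,  0.0004]), 'joint_efforts': array([ 5.50000e-03, -5.39102e+01, -2.41328e+01, -2.58000e-02,
       -8.40000e-02, -1.00000e-04]), 'tool_pos': array([ 0.6177, -0.0314,  0.1238]), 'tool_rot': array([ 3.1415e+00, -1.0000e-04, -9.0320e-01]), 'contact_force': array([-0.4824, -0.1385, -0.0519]), 'torque': array([ 0.0867, -0.0357, -0.0306]), 'grip_force': np.float64(0.0), 'opening': np.float64(0.0004)}
[282. 245.]
[282. 220.]
[282. 268.]
[281. 230.]
wing [(array([ 0.6309, -0.0372,  0.149 ]), 0.87, array([270., 223.])), (array([ 0.7511, -0.0474,  0.0586]), 0.17, array([168.,  97.]))]
collar [(array([ 0.6208, -0.0394,  0.1039]), 0.89, array([284., 211.]))]
```

View pics/w4b.png

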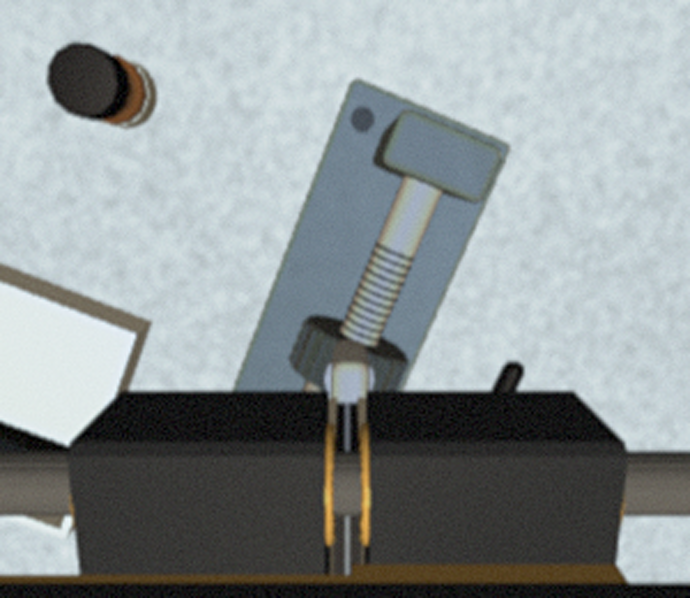

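```bash
python3 - <<'E'
from h import *
a=cv2.imread('pics/w4.png')[195:275,235:330]; b=cv2.imread('pics/w3.png')[195:275,225:340]
f=lambda i:cv2.resize(i,None,fx=600/i.shape[0]*.62,fy=600/i.shape[0]*.62,interpolation=2)
im=cv2.hconcat([f(a),f(b)])[:, :800]; cv2.imwrite('pics/z.png',cv2.convertScaleAbs(im,alpha=1.6,beta=10)); print(im.shape)
E
```

```text
(372, 800, 3)
```

View pics/z.png

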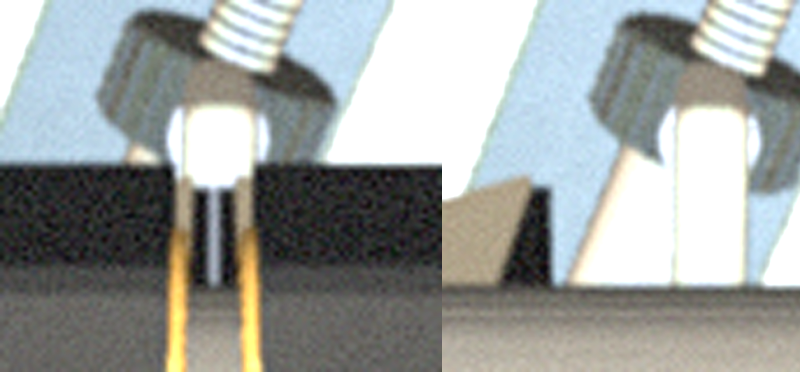

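The opening reads zero although the wing seems to lie between the fingers, and in the picture the pads cover the top of the wing. The real tips may sit higher than the state says. The fixed cameras can check this independently.

```bash
python3 - <<'E'
from h import *
s=observe(); p=s["tool_pos"]; out=[]
for c in ("side","scene"):
    im=cv2.cvtColor(read_camera(c),cv2.COLOR_RGB2BGR); u=proj(c,p)
    x0,y0=(u-[35,50]).astype(int); k=im[y0:y0+75,x0:x0+70]; k=cv2.resize(k,None,fx=5.6,fy=5.6,interpolation=2)
    k=cv2.convertScaleAbs(k,alpha=1.8,beta=15)
    for z,col in ((0,(0,0,255)),(.03,(0,255,0)),(.019,(255,0,0))):
        q=(proj(c,p+[0,0,z])-[x0,y0])*5.6; cv2.drawMarker(k,tuple(int(v) for v in q),col,cv2.MARKER_CROSS,9,1)
    out.append(k); print(c,u)
cv2.imwrite('pics/fx.png',cv2.hconcat(out)); print(out[0].shape)
E
```

```text
side [321.21433398 271.27735101]
scene [210.1243047  162.03835432]
(420, 392, 3)
```

View pics/fx.png

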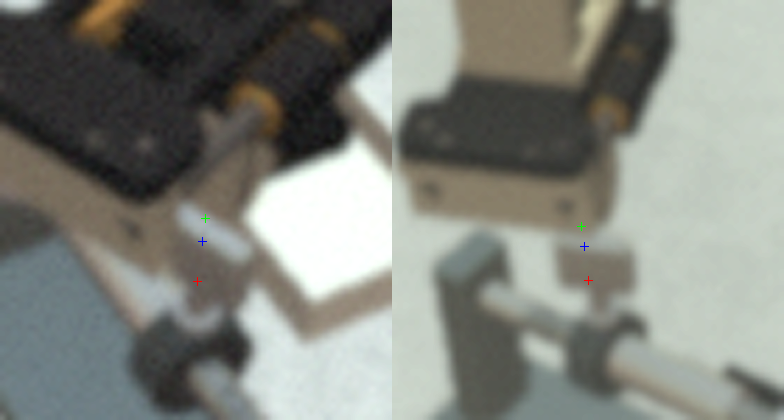

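The fixed views show the fingers ending above the wing: the wing's top is at the green mark, about 30 mm over the reported TCP, and it is free and untouched. So the real fingertips end about 33 mm behind the reported TCP. I'll open, go about 26 mm lower while watching the force, and close again.

step_arm(
  commands=[
    {"translation": [0, 0, 0], "roll": 0},
    {"translation": [0, 0, 0], "roll": 0},
    {"translation": [0, 0, 0], "roll": 0},
    {"translation": [0, 0, 0], "roll": 0},
    {"translation": [0, 0, 0], "roll": 0},
    {"translation": [0, 0, 4], "roll": 0},
    {"translation": [0, 0, 4], "roll": 0},
    {"translation": [0, 0, 4], "roll": 0},
  ],
  fingers=0.4,
)

```text
time: 6.7
tool_pos: [0.6175, -0.0314, 0.1112]
tool_rot: [3.141, 0.0, -0.903]
contact_force: [0.6, 0.6, -0.7]
opening: 0.0366
grip_force: 0.0
```

step_arm(
  commands=[
    {"translation": [0, 0, 5], "roll": 0},
    {"translation": [0, 0, 5], "roll": 0},
    {"translation": [0, 0, 3], "roll": 0},
    {"translation": [0, 0, 0], "roll": 0},
  ],
)

```text
time: 7.03
tool_pos: [0.6171, -0.0313, 0.0977]
tool_rot: [3.14, 0.001, -0.903]
contact_force: [0.2, 0.2, 0.1]
opening: 0.0366
grip_force: 0.0
```

step_arm(
  commands=[
    {"translation": [0, 0, 0], "roll": 0},
    {"translation": [0, 0, 0], "roll": 0},
    {"translation": [0, 0, 0], "roll": 0},
    {"translation": [0, 0, 0], "roll": 0},
    {"translation": [0, 0, 0], "roll": 0},
    {"translation": [0, 0, 0], "roll": 0},
  ],
  fingers=0,
)

```text
time: 7.53
tool_pos: [0.6173, -0.0316, 0.0991]
tool_rot: [3.141, 0.0, -0.903]
contact_force: [-1.9, -0.7, 2.8]
opening: 0.0094
grip_force: 25.0
```

Gripped: opening 9.4 mm at 25 N. Now I loosen it counter-clockwise, which is negative roll with the tool pointing down.

step_arm(
  commands=[
    {"translation": [0, 0, 0], "roll": -0.09},
    {"translation": [0, 0, 0], "roll": -0.09},
    {"translation": [0, 0, 0], "roll": -0.09},
    {"translation": [0, 0, 0], "roll": -0.09},
    {"translation": [0, 0, 0], "roll": -0.09},
    {"translation": [0, 0, 0], "roll": -0.09},
    {"translation": [0, 0, 0], "roll": -0.09},
    {"translation": [0, 0, 0], "roll": -0.09},
    {"translation": [0, 0, 0], "roll": -0.09},
    {"translation": [0, 0, 0], "roll": -0.09},
    {"translation": [0, 0, 0], "roll": -0.09},
    {"translation": [0, 0, 0], "roll": -0.09},
    {"translation": [0, 0, 0], "roll": -0.09},
    {"translation": [0, 0, 0], "roll": 0},
    {"translation": [0, 0, 0], "roll": 0},
    {"translation": [0, 0, 0], "roll": 0},
  ],
)

```text
time: 8.87
tool_pos: [0.6178, -0.0313, 0.0991]
tool_rot: [3.142, -0.0, 0.264]
contact_force: [-1.0, 1.3, 3.1]
opening: 0.0096
grip_force: 25.0
```

```bash
python3 - <<'E'
from h import *
for i in range(3):
    s=observe(); print({k:np.round(s[k],4).tolist() for k in("time","tool_pos","tool_rot","contact_force","torque","opening","grip_force","qpos")})
    save("wrist","w5.png")
cal=get_calibration("wrist")
print([(np.round(d["at"],4),round(d["confidence"],2)) for n in ("barrel","barrel_mouth","collar") for d in search_frame("wrist",n)[:2]])
E
```

```text
{'time': 8.8667, 'tool_pos': [0.6178, -0.0313, 0.0991], 'tool_rot': [3.1416, -0.0004, 0.2644], 'contact_force': [-1.0429, 1.2748, 3.1142], 'torque': [0.2028, 0.2487, 0.0221], 'opening': 0.0096, 'grip_force': 25.0021, 'qpos': [-0.1744, 0.5868, 1.3741, 0.0001, 1.1803, 1.1319]}
{'time': 8.9167, 'tool_pos': [0.6178, -0.0313, 0.0991], 'tool_rot': [3.1415, -0.0004, 0.2648], 'contact_force': [-1.0389, 1.3844, 2.4164], 'torque': [0.2407, 0.2286, 0.1093], 'opening': 0.0094, 'grip_force': 25.0008, 'qpos': [-0.1745, 0.5868, 1.3741, 0.0001, 1.1803, 1.1315]}
{'time': 8.9667, 'tool_pos': [0.6178, -0.0313, 0.099], 'tool_rot': [3.1415, -0.0004, 0.2652], 'contact_force': [-2.1155, 1.6903, 3.3422], 'torque': [0.3248, 0.2151, 0.0767], 'opening': 0.0101, 'grip_force': 24.9995, 'qpos': [-0.1745, 0.5869, 1.3741, 0.0001, 1.1803, 1.1311]}
[(array([0.5822, 0.0988, 0.1061]), 0.86), (array([0.5889, 0.0936, 0.1052]), 0.58), (array([ 0.7512, -0.0446,  0.0573]), 0.3), (array([ 0.6145, -0.02  ,  0.0998]), 0.68), (array([ 0.6259, -0.0317,  0.1535]), 0.22)]
```

View pics/w5.png

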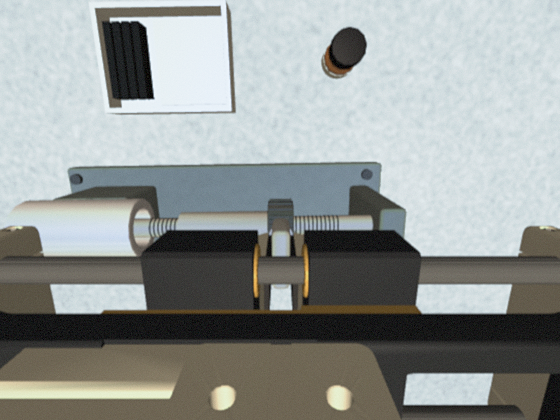

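The wing is now square across the rod at (281,240), so the screw is loose, about 1.16 rad. The nose tip at (180,225) is still roughly 25 mm short of the barrel mouth at (140,220). I slide along the rod, which is −tool y.

step_arm(
  commands=[
    {"translation": [0, -2, 0], "roll": 0},
    {"translation": [-0.1, -4, 0], "roll": 0},
    {"translation": [-0.1, -4, 0], "roll": 0},
    {"translation": [-0.1, -4, 0], "roll": 0},
    {"translation": [0, -4, 0], "roll": 0},
    {"translation": [0, -2, 0], "roll": 0},
    {"translation": [0, 0, 0], "roll": 0},
  ],
)

```text
time: 9.75
tool_pos: [0.612, -0.0113, 0.099]
tool_rot: [-3.141, -0.0, 0.267]
contact_force: [-0.6, 1.2, 5.9]
opening: 0.0096
grip_force: 25.0
```

```bash
cat > st.py <<'E'
from h import *
s=observe(); d=np.array([-.279,.960,0]); x=np.array([.96,.279,0]); p=s["tool_pos"]-[.6178,-.0313,.099]
print(round(float(s["time"]),2),"along",round(1e3*p@d,2),"across",round(1e3*p@x,2),"z",round(1e3*p[2],2),"F along",round(s["contact_force"]@d,2),"Fx",round(s["contact_force"]@x,2),"Fz",round(s["contact_force"][2],2),"yaw",round(s["tool_rot"][2],4),"tz",round(s["torque"][2],3),"op",round(s["opening"],4),s["grip_force"].round(1))
E
python3 st.py
```

```text
Traceback (most recent call last):
  File "st.py", line 3, in <module>
    print(round(float(s["time"]),2),"along",round(1e3*p@d,2),"across",round(1e3*p@x,2),"z",round(1e3*p[2],2),"F along",round(s["contact_force"]@d,2),"Fx",round(s["contact_force"]@x,2),"Fz",round(s["contact_force"][2],2),"yaw",round(s["tool_rot"][2],4),"tz",round(s["torque"][2],3),"op",round(s["opening"],4),s["grip_force"].round(1))
                                                                                                                                                                                                                                                                                                                    ^^^^^^^^^^^^^^^^^^^^^
AttributeError: 'float' object has no attribute 'round'
```

step_arm(
  commands=[
    {"translation": [-0.05, -3, 0], "roll": 0},
    {"translation": [-0.05, -3, 0], "roll": 0},
    {"translation": [-0.05, -2, 0], "roll": 0},
    {"translation": [0, 0, 0], "roll": 0},
  ],
)

```text
time: 10.08
tool_pos: [0.6099, -0.0039, 0.099]
tool_rot: [-3.142, -0.0, 0.267]
contact_force: [-0.8, 0.2, 5.3]
opening: 0.01
grip_force: 25.0
```

step_arm(
  commands=[
    {"translation": [-0.05, -2, 0], "roll": 0},
    {"translation": [0, -1, 0], "roll": 0},
    {"translation": [0, 0, 0], "roll": 0},
  ],
)

```text
time: 10.33
tool_pos: [0.6091, -0.0012, 0.099]
tool_rot: [3.141, -0.0, 0.267]
contact_force: [-0.1, -1.3, 5.1]
opening: 0.01
grip_force: 25.0
```

step_arm(
  commands=[
    {"translation": [-0.05, -2, 0], "roll": 0},
    {"translation": [0, -1, 0], "roll": 0},
    {"translation": [0, 0, 0], "roll": 0},
  ],
)

```text
time: 10.58
tool_pos: [0.6082, 0.0016, 0.099]
tool_rot: [3.141, -0.0, 0.267]
contact_force: [-0.5, -2.0, 5.2]
opening: 0.0095
grip_force: 25.0
```

```bash
sed -i 's/s\["grip_force"\].round(1)/s["grip_force"]/' st.py; python3 st.py
```

```text
10.58 along 34.25 across 0.01 z 0.01 F along -1.79 Fx -1.01 Fz 5.23 yaw 0.2671 tz 0.037 op 0.0095 24.995320737361908
```

step_arm(
  commands=[
    {"translation": [-0.03, -2, 0], "roll": 0},
    {"translation": [0, 0, 0], "roll": 0},
    {"translation": [0, 0, 0], "roll": 0},
  ],
)

```text
time: 10.83
tool_pos: [0.6077, 0.0036, 0.099]
tool_rot: [-3.142, -0.0, 0.267]
contact_force: [0.0, -1.1, 5.9]
opening: 0.0099
grip_force: 25.0
```

step_arm(
  commands=[
    {"translation": [-0.03, -2, 0], "roll": 0},
    {"translation": [0, 0, 0], "roll": 0},
    {"translation": [0, 0, 0], "roll": 0},
  ],
)

```text
time: 11.08
tool_pos: [0.6071, 0.0055, 0.099]
tool_rot: [-3.142, -0.0, 0.267]
contact_force: [-0.3, -1.1, 5.4]
opening: 0.0098
grip_force: 25.0
```

```bash
python3 st.py
```

```text
11.08 along 38.31 across 0.03 z 0.02 F along -0.95 Fx -0.61 Fz 5.36 yaw 0.2671 tz -0.006 op 0.0098 24.99545931816101
```

step_arm(
  commands=[
    {"translation": [-0.05, -2, 0], "roll": 0},
    {"translation": [0, -1, 0], "roll": 0},
    {"translation": [0, 0, 0], "roll": 0},
  ],
)

```text
time: 11.33
tool_pos: [0.6063, 0.0083, 0.099]
tool_rot: [3.141, -0.0, 0.267]
contact_force: [-1.1, -0.7, 5.2]
opening: 0.0096
grip_force: 25.0
```

step_arm(
  commands=[
    {"translation": [-0.05, -2, 0], "roll": 0},
    {"translation": [0, -1, 0], "roll": 0},
    {"translation": [0, 0, 0], "roll": 0},
  ],
)

```text
time: 11.58
tool_pos: [0.6055, 0.0112, 0.099]
tool_rot: [3.142, -0.0, 0.267]
contact_force: [-0.3, -1.2, 6.5]
opening: 0.0099
grip_force: 25.0
```

step_arm(
  commands=[
    {"translation": [-0.05, -2, 0], "roll": 0},
    {"translation": [0, -1, 0], "roll": 0},
    {"translation": [0, 0, 0], "roll": 0},
  ],
)

```text
time: 11.83
tool_pos: [0.6048, 0.0138, 0.099]
tool_rot: [3.141, -0.001, 0.267]
contact_force: [-0.6, -2.2, 4.6]
opening: 0.0098
grip_force: 25.0
```

step_arm(
  commands=[
    {"translation": [-0.05, -2, 0], "roll": 0},
    {"translation": [0, -1, 0], "roll": 0},
    {"translation": [0, 0, 0], "roll": 0},
  ],
)

```text
time: 12.08
tool_pos: [0.6041, 0.0159, 0.099]
tool_rot: [3.14, -0.001, 0.267]
contact_force: [0.8, -5.1, 4.6]
opening: 0.0101
grip_force: 25.0
```

step_arm(
  commands=[
    {"translation": [0, 0, 0], "roll": 0},
    {"translation": [0, 0, 0], "roll": 0},
  ],
)

```text
time: 12.25
tool_pos: [0.6041, 0.016, 0.099]
tool_rot: [3.14, -0.001, 0.267]
contact_force: [0.6, -5.1, 5.3]
opening: 0.0097
grip_force: 25.0
```

```bash
python3 st.py
```

```text
12.25 along 49.18 across 0.04 z 0.02 F along -5.06 Fx -0.82 Fz 5.27 yaw 0.2667 tz -0.029 op 0.0097 24.99879240989685
```

step_arm(
  commands=[
    {"translation": [0, -1, 0], "roll": 0},
    {"translation": [0, 0, 0], "roll": 0},
    {"translation": [0, 0, 0], "roll": 0},
  ],
)

```text
time: 12.5
tool_pos: [0.6039, 0.0166, 0.099]
tool_rot: [3.14, -0.001, 0.267]
contact_force: [1.2, -6.5, 4.0]
opening: 0.0096
grip_force: 25.0
```

```bash
python3 st.py
```

```text
12.5 along 49.87 across 0.05 z 0.02 F along -6.52 Fx -0.69 Fz 4.03 yaw 0.2667 tz -0.014 op 0.0096 24.999572038650513
```

step_arm(
  commands=[
    {"translation": [0, -1, 0], "roll": 0},
    {"translation": [0, -1, 0], "roll": 0},
    {"translation": [0, 0, 0], "roll": 0},
    {"translation": [0, 0, 0], "roll": 0},
  ],
)

```text
time: 12.83
tool_pos: [0.6035, 0.018, 0.099]
tool_rot: [3.139, -0.001, 0.267]
contact_force: [1.1, -6.7, 5.3]
opening: 0.0094
grip_force: 25.0
```

```bash
python3 st.py
```

```text
12.83 along 51.35 across 0.08 z 0.03 F along -6.76 Fx -0.79 Fz 5.27 yaw 0.2666 tz 0.059 op 0.0094 25.00092387199402
```

step_arm(
  commands=[
    {"translation": [0, 0, 0], "roll": 0},
  ],
)

```text
time: 12.92
tool_pos: [0.6035, 0.018, 0.0991]
tool_rot: [3.139, -0.001, 0.267]
contact_force: [0.4, -7.2, 4.6]
opening: 0.0097
grip_force: 25.0
```

```bash
python3 st.py
```

```text
12.92 along 51.31 across 0.05 z 0.06 F along -7.02 Fx -1.58 Fz 4.59 yaw 0.2665 tz -0.022 op 0.0097 25.00095158815384
```

step_arm(
  commands=[
    {"translation": [0, -0.8, 0], "roll": 0},
    {"translation": [0, -0.8, 0], "roll": 0},
    {"translation": [0, 0, 0], "roll": 0},
    {"translation": [0, 0, 0], "roll": 0},
  ],
)

```text
time: 13.25
tool_pos: [0.6032, 0.0191, 0.0991]
tool_rot: [3.138, -0.001, 0.266]
contact_force: [1.2, -9.4, 4.9]
opening: 0.0093
grip_force: 25.0
```

```bash
python3 st.py; python3 -c "
from h import *
for i in range(6): save('wrist','w6.png'); s=observe(); print(round(s['contact_force']@[-.279,.96,0],2))
print(s['time'])"
```

```text
13.25 along 52.45 across 0.09 z 0.06 F along -9.34 Fx -1.49 Fz 4.92 yaw 0.2665 tz 0.021 op 0.0093 25.002577900886536
-10.07
-9.38
-9.72
-9.18
-9.2
-9.04
13.55
```

Spring force is now about 8 N (9.4 N measured, less about 1.3 N drag). I tighten in two stages.

step_arm(
  commands=[
    {"translation": [0, 0, 0], "roll": 0.08},
    {"translation": [0, 0, 0], "roll": 0.08},
    {"translation": [0, 0, 0], "roll": 0.08},
    {"translation": [0, 0, 0], "roll": 0.08},
    {"translation": [0, 0, 0], "roll": 0.08},
    {"translation": [0, 0, 0], "roll": 0.08},
    {"translation": [0, 0, 0], "roll": 0.08},
    {"translation": [0, 0, 0], "roll": 0.08},
    {"translation": [0, 0, 0], "roll": 0},
  ],
)

```text
time: 14.3
tool_pos: [0.6032, 0.0187, 0.0991]
tool_rot: [3.139, -0.003, -0.378]
contact_force: [1.0, -10.9, 4.5]
opening: 0.0096
grip_force: 25.0
```

```bash
python3 st.py
```

```text
14.3 along 52.08 across -0.11 z 0.06 F along -10.73 Fx -2.13 Fz 4.46 yaw -0.3779 tz -0.027 op 0.0096 25.002286434173584
```

step_arm(
  commands=[
    {"translation": [0, 0, 0], "roll": 0.06},
    {"translation": [0, 0, 0], "roll": 0.06},
    {"translation": [0, 0, 0], "roll": 0.06},
    {"translation": [0, 0, 0], "roll": 0.06},
    {"translation": [0, 0, 0], "roll": 0},
  ],
)

```text
time: 14.72
tool_pos: [0.6031, 0.0183, 0.0991]
tool_rot: [3.139, -0.003, -0.617]
contact_force: [1.2, -11.9, 5.5]
opening: 0.0098
grip_force: 25.0
```

```bash
python3 st.py
```

```text
14.72 along 51.75 across -0.26 z 0.06 F along -11.77 Fx -2.18 Fz 5.51 yaw -0.6168 tz -0.088 op 0.0098 25.0017911195755
```

step_arm(
  commands=[
    {"translation": [0, 0, 0], "roll": 0.06},
    {"translation": [0, 0, 0], "roll": 0.06},
    {"translation": [0, 0, 0], "roll": 0.06},
    {"translation": [0, 0, 0], "roll": 0.06},
    {"translation": [0, 0, 0], "roll": 0},
    {"translation": [0, 0, 0], "roll": 0},
  ],
)

```text
time: 15.22
tool_pos: [0.603, 0.0182, 0.0991]
tool_rot: [3.14, -0.004, -0.854]
contact_force: [0.3, -12.8, 4.4]
opening: 0.0098
grip_force: 25.0
```

```bash
python3 st.py
```

```text
15.22 along 51.66 across -0.41 z 0.07 F along -12.39 Fx -3.27 Fz 4.42 yaw -0.854 tz 0.006 op 0.0098 24.999361038208008
```

Yaw is back at the tight pose. Before letting go I take the strain off the arm, which also tests whether the collar is held.

step_arm(
  commands=[
    {"translation": [0, 0, 0], "roll": 0.03},
    {"translation": [0.9, 0.4, 0], "roll": 0},
    {"translation": [0.9, 0.4, 0], "roll": 0},
    {"translation": [0, 0, 0], "roll": 0},
  ],
)

```text
time: 15.55
tool_pos: [0.6031, 0.0175, 0.099]
tool_rot: [3.14, -0.002, -0.884]
contact_force: [-0.5, -8.2, 6.0]
opening: 0.0097
grip_force: 25.0
```

```bash
python3 st.py
```

```text
15.55 along 50.89 across -0.47 z 0.03 F along -7.71 Fx -2.8 Fz 6.01 yaw -0.8837 tz -0.006 op 0.0097 24.9997016787529
```

step_arm(
  commands=[
    {"translation": [0.9, 0.4, 0], "roll": 0},
    {"translation": [0, 0, 0], "roll": 0},
    {"translation": [0, 0, 0], "roll": 0},
  ],
)

```text
time: 15.8
tool_pos: [0.6032, 0.0172, 0.099]
tool_rot: [3.141, -0.001, -0.883]
contact_force: [-2.0, -6.1, 7.0]
opening: 0.0097
grip_force: 25.0
```

```bash
python3 st.py
```

```text
15.8 along 50.65 across -0.46 z 0.03 F along -5.33 Fx -3.62 Fz 7.02 yaw -0.8834 tz -0.026 op 0.0097 24.998044073581696
```

step_arm(
  commands=[
    {"translation": [0.9, 0.4, 0], "roll": 0},
    {"translation": [0, 0, 0], "roll": 0},
    {"translation": [0, 0, 0], "roll": 0},
  ],
)

```text
time: 16.05
tool_pos: [0.6033, 0.0171, 0.099]
tool_rot: [3.141, 0.0, -0.883]
contact_force: [-1.1, -3.4, 6.9]
opening: 0.0098
grip_force: 25.0
```

```bash
python3 st.py
```

```text
16.05 along 50.55 across -0.45 z 0.03 F along -2.93 Fx -2.02 Fz 6.91 yaw -0.8832 tz -0.017 op 0.0098 24.997496902942657
```

step_arm(
  commands=[
    {"translation": [0.9, 0.4, 0], "roll": 0},
    {"translation": [0, 0, 0], "roll": 0},
    {"translation": [0, 0, 0], "roll": 0},
  ],
)

```text
time: 16.3
tool_pos: [0.6033, 0.017, 0.099]
tool_rot: [3.141, 0.001, -0.883]
contact_force: [-2.9, -0.8, 7.2]
opening: 0.0098
grip_force: 25.0
```

```bash
python3 st.py
```

```text
16.3 along 50.46 across -0.48 z 0.03 F along 0.06 Fx -3.02 Fz 7.16 yaw -0.8831 tz -0.0 op 0.0098 24.9972403049469
```

The collar is firm: the tool moves only about 0.09 mm per mm commanded. It is seated about 4.8 mm past first touch, which gives roughly 6 N, inside the 4.5–12 N window. I let go and retreat upwards.

step_arm(
  commands=[
    {"translation": [0, 0, 0], "roll": 0},
    {"translation": [0, 0, 0], "roll": 0},
    {"translation": [0, 0, 0], "roll": 0},
    {"translation": [0, 0, 0], "roll": 0},
    {"translation": [0, 0, 0], "roll": 0},
  ],
  fingers=0.4,
)

```text
time: 16.72
tool_pos: [0.6035, 0.0165, 0.0983]
tool_rot: [3.141, 0.001, -0.883]
contact_force: [0.2, -0.6, -0.7]
opening: 0.0355
grip_force: 0.0
```

step_arm(
  commands=[
    {"translation": [0, 0, -8], "roll": 0},
    {"translation": [0, 0, -15], "roll": 0},
    {"translation": [0, 0, -20], "roll": 0},
    {"translation": [0, 0, -25], "roll": 0},
    {"translation": [0, 0, -25], "roll": 0},
    {"translation": [-15, 0, -25], "roll": 0},
    {"translation": [-25, 0, -15], "roll": 0},
    {"translation": [-10, 0, 0], "roll": 0},
    {"translation": [0, 0, 0], "roll": 0},
    {"translation": [0, 0, 0], "roll": 0},
  ],
)

```text
time: 17.55
tool_pos: [0.5717, 0.055, 0.2312]
tool_rot: [3.141, 0.0, -0.882]
contact_force: [0.3, -0.1, -0.8]
opening: 0.0369
grip_force: 0.0
```

```bash
python3 look.py w7; python3 - <<'E'
import cv2; a=cv2.imread('pics/w7.png'); cv2.imwrite('pics/w7b.png',cv2.resize(a[0:260,100:500],None,fx=2,fy=2,interpolation=2))
E
```

```text
[0.5717 0.055  0.2312] [ 3.141  0.    -0.882] [-0.04  0.41  1.3  -0.    1.43  2.42] 17.55 296.3834070602267
[[-0.772  0.616  0.156  0.614]
 [-0.635 -0.749 -0.188  0.004]
 [ 0.001 -0.244  0.97   0.429]
 [ 0.     0.     0.     1.   ]]
wing [(array([0.6072, 0.0207, 0.1487]), 0.89, array([275., 151.]))]
collar [(array([0.5957, 0.0268, 0.1012]), 0.82, array([280., 160.])), (array([ 0.6142, -0.0047,  0.0168]), 0.71, array([284., 127.]))]
barrel [(array([0.5797, 0.0937, 0.1081]), 0.66, array([253., 216.]))]
barrel_mouth [(array([0.5809, 0.0923, 0.1056]), 0.88, array([254., 214.]))]
rig [(array([ 0.6128, -0.0061,  0.0136]), 0.6, array([286., 127.]))]
```

View pics/w7b.png

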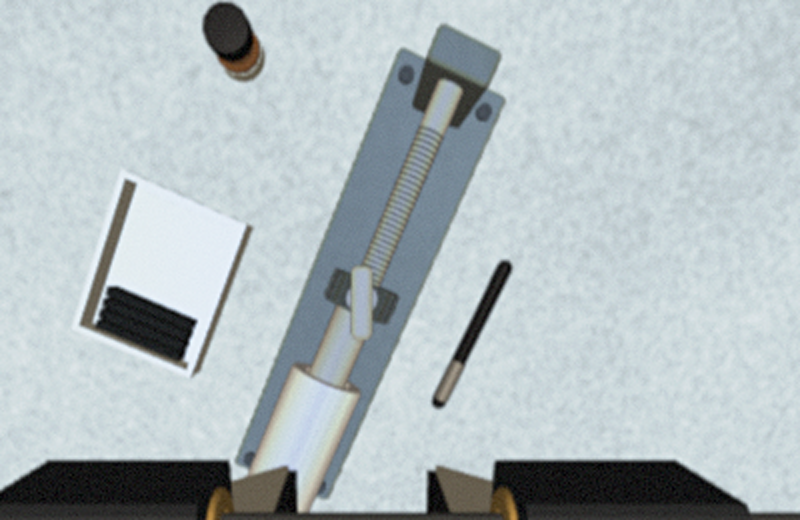

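The nose is inside the barrel, the wing stands upright in the crop at (361,302) in its tight direction, and nothing else has moved. A quick check of the collar's travel before handing in.

```bash
python3 - <<'E'
from h import *
import json
d=np.array([-.279,.960,0])
def pos(f):
    c=json.load(open(f'pics/{f}.json')); im=cv2.imread(f'pics/{f}.png'); return c
P=[]
for f,uv in (("w2",(100+358/2,320/2)),("w7",(100+361/2,302/2))):
    o,r=ray("wrist",uv,pos(f)); P.append(o+r*(.151-o[2])/r[2])
print(P,1e3*(P[1]-P[0])@d)
print(hand_in())
E
```

```text
[array([ 0.61700708, -0.03162408,  0.151     ]), array([0.60347583, 0.01700448, 0.151     ])] 50.458630912611625
the job is handed in; nothing more can be done
None
```

I handed the job in with the collar clamped in a rod notch and its nose on the spring. I estimate the push at about 6 N, less than the 8 N asked but inside the 4.5–12 N limits. I got that from the tool's position and did not measure it after letting go. The wing screw is tight, the gripper is clear, and the bystanders in the last picture stand where they were; the mouse was out of view.

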